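# Stand the yellow bench chart on its kickstand

### The arm

A 6-joint arm with a two-finger parallel gripper is mounted at the origin on a cart in front of the work surface, level with it; the furniture and walls round the work are solid. World frame = base frame: x ahead of the robot, y to its left, z up, the work surface at z = 0. Lengths are in m, angles in rad, forces in N, time in s.
With the tool pointing down it reaches from about 0.2 to 0.875 m from the base axis. Payload 3.4 kg.
Tool frame: the origin (TCP) lies midway between the tips of the shut fingers; the grasp point (between the pads) lies 19 mm behind it; z points along the fingers, x is the direction in which the jaws open and shut, and the axes are right-handed (so a half turn about z gives the same grasp; the last joint's range is limited). The gripper opens to 94 mm and grips with 3 to 60 N. Pads are 16 mm wide; open, the fingers measure 119 mm over their backs; the gripper's body (75 mm by 177 mm) begins 78 mm behind the grasp point.
Start: joints at [1.029, 0.276, 1.505, -0, 1.361, -0.121], TCP at [0.235, 0.525, 0.205] pointing down, gripper open.
Joint ranges: [-2.89, 2.89], [-0.75, 2.08], [0.22, 2.7], [-1.18, 4.32], [0.11, 2.71], [-2.7, 2.7]. Speed limits (rad/s): [2.57, 2.57, 3.14, 3.14, 3.14, 3.14].

### API

Orientations are given as a unit quaternion [x, y, z, w].
In Python, from cell import * gives the robot as it stands.
- The arm moves only by the tool move_arm, never from a script. Its argument "moves" is a list that holds one entry, the list of rows, each a list of 7 numbers: the shift along the tool's x, y, z in m, then the turn, a rotation vector about the tool's x, y, z in rad, then the finger opening in m, from 0 to 0.094. A call has 1 to 20 rows; each row shifts and turns the pose as measured when the row begins, along the tool's axes as they then stand; what a row does not reach is not made up. A row lasts 1/8 s, in which the tool goes at most 62.5 mm and 10.7 degrees, less where a joint would pass 70% of its speed; a pose out of reach is approached as far as the arm can. A call with a gripper value outside its range is refused whole. The fingers move at their own pace and stop on an object; "squeeze" is the grip in N (left out, the last holds). Time passes only in rows, so rows that do not move let the fingers close. It gives the time, the measured TCP pose, the force and the opening at its end, in the units of the state.
- get_obs(): the state, without advancing time (a new reading comes with each control period).
- read_camera(name): name is "scene" or "top" or "wrist"; returns a dict with "color" (400x640x3 uint8, red, green, blue), "depth" (400x640 float32, m along the optical axis (not along the pixel's ray), 0 where there is no reading), "mtx" (3x3 intrinsics, pixels), "world_from_camera" (4x4, takes a point from camera to world coordinates). Camera axes: x right, y down, z forward; pixel columns grow to the right and rows downward; lengths in m; the calibration is good to about 2 mm. A picture is of the moment at which its call begins.
- job_done(): hands the job in, once; it reports no verdict.
The state is a dict: "time": time; "qpos": joint angles; "qd": joint speeds; "joint_efforts": joint torques, N m; "eef_pos": TCP position; "orientation": TCP orientation; "ft_force": force on the tool from outside, world axes, zero at the start; "torque": the same for the moment, N m; "finger_gap": finger opening in m.
Only numpy, scipy, OpenCV 4.12 (cv2) and the standard library are available. Lean on these libraries where they do the work, as an engineer would, in place of code of your own. Each camera call takes 0.05 s, during which the arm holds its last target. There are 200 camera calls.

### The job

Two framed reference charts lie face down on the worktop beside the vice with their kickstands folded. Unfold the kickstand of the yellow-framed one all the way to its stop, then lift that chart by its black swivel tab and stand it upright on the worktop, resting on its bottom edge and its opened leg. Leave the green-framed chart where it lies.

Things in the scene. Friction and masses are not known exactly. Their poses are not given: they have to be found in the camera images.
- yellow_chart: Yellow-framed chart, pale back, 100 mm wide, 110 tall, 10 thick, 0.35 kg. Starts face down, top edge towards the vice, on the worktop right of the pump in the vice (the pump is tall: keep arm and hand clear of it). Origin: centre of the front face; x to its top edge (55 mm away), y across, z out of the back. Standing on its open leg it leans back about 14 degrees, x nearly up.
- yellow_chart_leg (a joint): Kickstand angle: 0 folded, grows as it opens, 0.52 rad at its stop; starts at 0 to 0.08. A stiff friction hinge (0.07 N m): the leg stays where it is left; about 1.1 N at the foot bar moves it without lifting the chart.
- yellow_chart_foot (a point): Centre of the kickstand's foot bar: black, round, 8 mm thick, 72 mm long along the chart's y, joining the ends of two 6 mm side rods 72 mm apart. Folded, it lies over the chart's bottom edge, 32 to 40 mm above the worktop (the chart's back is 10 mm above it), free all round in the middle. Pinch it from above across the chart's x; it turns between the fingers as it is led on its arc.
- yellow_chart_leg_pin (a point): Centre of the leg's hinge pin, parallel to the chart's y, on the back, 20 mm from the top edge, 14 mm above the front face. The foot bar swings about it at a radius of 93 mm, up from the back and towards the top edge.
- yellow_chart_grip (a point): Grip point of the black swivel tab at the middle of the top edge: a plate 10 mm thick along the chart's x, 30 wide, 40 long, at first upright, its top 48 mm and this point 34 mm above the worktop. Its hinge (along y) is 28 mm below this point and nearly free: lifted by the upright tab, the chart swings upright by itself. With the chart standing on its open leg and the tab upright: 140 mm up.
- yellow_chart_bottom (a point): Middle of the chart's bottom edge, on the back side; on the worktop when the chart stands.
- green_chart: Green-framed chart of the same make and size, lying face down farther back. Origin and axes as for the yellow one. To be left alone.

How it is judged:
By the outcome, as a careful person would: the job done as asked, in the order asked, and still so for the second after the job is handed in, with the robot touching nothing.
It also fails if it takes over 54 s, if anything falls off the work surface, if the arm or the gripper's body presses on something with over 40 N, if the wrist force passes 120 N, or if a joint passes its speed limit or range.

## Working session

There is one attempt and no reset: what is moved stays moved. The work goes in short steps, Python scripts to look and compute and a tool call to move; the robot and the scene stay as the last step left them, time stands still between calls to the robot, and variables do not carry over. Pictures are saved under pics/ and viewed, about 8 in all and at most 12, crops included, and the job is handed in when it is done.

Besides the shell and the picture viewer there is one more tool, called as name(argument=value, ...) on one line, values as JSON. move_arm: Moves the arm, as the interface text tells. Its arguments: {"type":"object","properties":{"moves":{"type":"array"},"squeeze":{"type":"number"}},"required":["moves"]}

```bash
mkdir -p pics; cat > h.py <<'E'
from cell import *
import numpy as np, cv2
from scipy.spatial.transform import Rotation as R
def snap(n,f):
    c=read_camera(n); cv2.imwrite('pics/'+f,c['color'][...,::-1]); np.savez('pics/'+f+'.npz',**c); return c
def cloud(c):
    d=c['depth'];v,u=np.indices(d.shape);K=c['mtx']
    p=np.stack([(u-K[0,2])/K[0,0]*d,(v-K[1,2])/K[1,1]*d,d],-1)
    T=c['world_from_camera'];return p@T[:3,:3].T+T[:3,3]
E
python3 - <<'E'
from h import *
o=get_obs();print(o)
a=snap('top','t1.png');b=snap('scene','s1.png')
cv2.imwrite('pics/both.png',cv2.resize(np.vstack([a['color'],b['color']])[...,::-1],(480,600)))
for n,c in(('top',a),('scene',b)):
    P=cloud(c);h=cv2.cvtColor(c['color'],cv2.COLOR_RGB2HSV)
    print(n,c['world_from_camera'].round(3).tolist())
    for k,lo,hi in(('yel',20,35),('grn',45,85)):
        m=(h[...,0]>=lo)&(h[...,0]<=hi)&(h[...,1]>110)&(h[...,2]>60)&(c['depth']>0)
        if m.sum():
            v,u=np.nonzero(m);print(k,m.sum(),u.min(),u.max(),v.min(),v.max(),np.percentile(P[m],[2,50,98],axis=0).round(3).tolist())
E
```

```text
{'time': 0.0, 'qpos': array([ 1.02894890e+00,  2.76575249e-01,  1.50609696e+00, -9.56762352e-06,
        1.36069372e+00, -1.20973428e-01]), 'qd': array([ 7.50299449e-04,  5.41824669e-04,  3.80325465e-05,  3.14805937e-04,
       -1.63740104e-04, -9.85093050e-04]), 'joint_efforts': array([ 3.07844766e-04, -4.04580760e+01, -2.37236756e+01,  6.98297680e-02,
        3.42290837e-02, -1.59756987e-04]), 'eef_pos': array([0.23462662, 0.52434386, 0.20463042]), 'orientation': array([ 8.39212549e-01,  5.43802825e-01, -7.94775182e-04,  3.93041599e-04]), 'ft_force': array([-0.03713668, -0.06008077,  0.24588876]), 'torque': array([-0.02708998, -0.00626883, -0.00281483]), 'finger_gap': 0.0937949094266931}
top [[-0.002, -0.991, 0.133, 0.472], [-1.0, 0.0, -0.015, -0.245], [0.015, -0.133, -0.991, 0.881], [0.0, 0.0, 0.0, 1.0]]
yel 1474 32 450 3 380 [[0.329, -0.546, 0.005], [0.45, -0.303, 0.009], [0.701, -0.102, 0.269]]
grn 254 254 303 109 160 [[0.695, -0.227, 0.006], [0.753, -0.174, 0.009], [0.807, -0.121, 0.012]]
scene [[0.905, -0.344, 0.252, 0.383], [-0.426, -0.743, 0.516, -0.697], [0.009, -0.574, -0.819, 0.736], [0.0, 0.0, 0.0, 1.0]]
yel 1174 152 581 55 268 [[0.348, -0.384, 0.006], [0.501, -0.336, 0.248], [1.058, -0.111, 0.341]]
grn 154 7 387 147 223 [[0.071, -0.234, 0.007], [0.76, -0.213, 0.011], [0.809, -0.039, 0.181]]
```

View pics/t1.png

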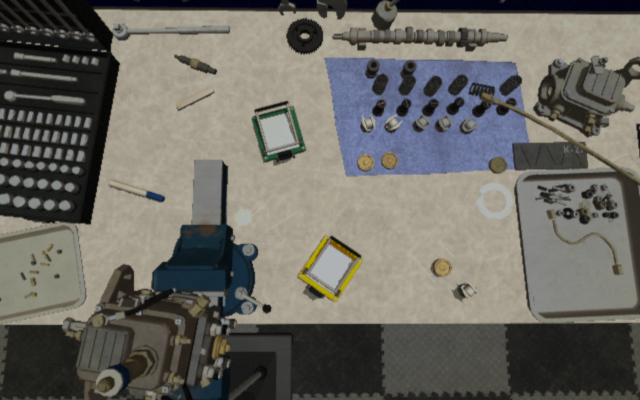

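View pics/s1.png

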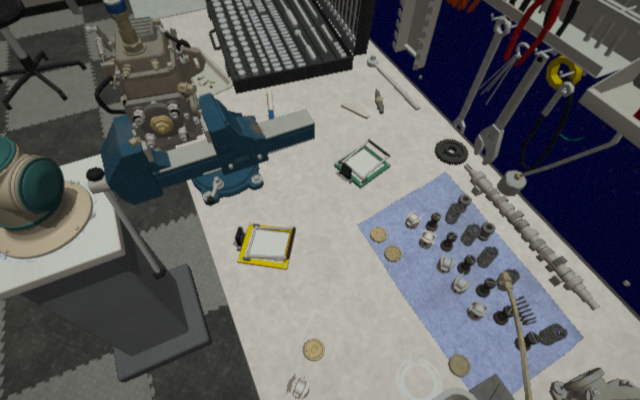

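The top view shows the yellow chart at about (331,268), with its tab at (313,293) and the foot bar along its upper-right edge near (345,243). The green chart is at (278,133). I'll measure the yellow one next.

```bash
cat >> h.py <<'E'
def onplane(c,uv,z):
    K=c['mtx'];T=c['world_from_camera'];uv=np.atleast_2d(uv).astype(float)
    r=np.c_[(uv-K[[0,1],[2,2]])/K[[0,1],[0,1]],np.ones(len(uv))]@T[:3,:3].T
    return T[:3,3]+r*((z-T[2,3])/r[:,2])[:,None]
E
python3 - <<'E'
from h import *
for f,(u0,u1,v0,v1) in(('t1',(285,380,220,315)),('s1',(225,305,210,280))):
    c=dict(np.load(f'pics/{f}.png.npz'));P=cloud(c);h=cv2.cvtColor(c['color'],cv2.COLOR_RGB2HSV)
    roi=np.zeros(h.shape[:2],bool);roi[v0:v1,u0:u1]=1
    m=roi&(h[...,0]>=18)&(h[...,0]<=36)&(h[...,1]>120)&(h[...,2]>60)
    v,u=np.nonzero(m);q=onplane(c,np.c_[u,v],0.01)[:,:2].astype(np.float32)
    r=cv2.minAreaRect(q*1000);print(f,'rect mm',r,cv2.boxPoints(r).round().tolist())
    hi=roi&(P[...,2]>0.02)&(P[...,2]<.06)
    X=P[hi];n,l=cv2.connectedComponents(hi.astype(np.uint8))
    for k in range(1,n):
        s=l==k
        if s.sum()>4:
            w=P[s];print(s.sum(),w.mean(0).round(4),w.min(0).round(3),w.max(0).round(3), np.argwhere(s).mean(0).round(1), [ (np.array(x)).round(1).tolist() if not np.isscalar(x) else round(x) for x in cv2.minAreaRect((w[:,:2]*1000).astype(np.float32))])
E
```

```text
t1 rect mm ((447.93756103515625, -291.1678771972656), (99.40447235107422, 110.50631713867188), 56.0225944519043) [[374.0, -302.0], [466.0, -363.0], [522.0, -281.0], [430.0, -219.0]]
296 [ 0.4776 -0.3112  0.0311] [ 0.417 -0.355  0.02 ] [ 0.517 -0.254  0.039] [254.4 339.7] [[465.5, -303.5], [78.1, 75.4], 57]
83 [ 0.3992 -0.2585  0.0445] [ 0.388 -0.273  0.02 ] [ 0.41  -0.245  0.05 ] [292.3 315.3] [[398.7, -258.3], [29.9, 10.3], 57]
s1 rect mm ((446.6685485839844, -293.86383056640625), (100.081787109375, 111.3363037109375), 56.25945281982422) [[373.0, -305.0], [465.0, -366.0], [521.0, -283.0], [428.0, -221.0]]
125 [ 0.3996 -0.2631  0.0406] [ 0.388 -0.274  0.02 ] [ 0.411 -0.246  0.052] [235.  239.3] [[399.6, -260.4], [30.0, 10.4], 56]
297 [ 0.4725 -0.3113  0.032 ] [ 0.407 -0.357  0.02 ] [ 0.518 -0.244  0.042] [242.4 279.2] [[459.8, -300.0], [78.9, 92.9], 56]
```

```bash
python3 - <<'E'
from h import *
Q=[]
for f in('t1','s1'):
    c=dict(np.load(f'pics/{f}.png.npz'));P=cloud(c);Q.append(P[(c['depth']>0)])
    Q[-1]=Q[-1].reshape(-1,3)
Q=np.vstack(Q)
xs=np.arange(-.05,.75,.05);ys=np.arange(.45,-.5,-.05)
print('x lo cm    '+' '.join(f'{x*100:3.0f}' for x in xs))
for y in ys:
    row=[]
    for x in xs:
        s=(abs(Q[:,0]-x-.025)<.025)&(abs(Q[:,1]-y-.025)<.025)
        row.append(f'{Q[s,2].max()*100:3.0f}' if s.any() else '  .')
    print(f'y {y*100:4.0f}     ',' '.join(row))
E
```

```text
x lo cm     -5   0   5  10  15  20  25  30  35  40  45  50  55  60  65  70
y   45      -81 -81 -81 -81 -81  25 -81   .   .   .   2   3   5   5   5   5
y   40        . -81 -81 -81 -81 -81 -81   2   1   1   1   2   5   5   5   5
y   35        . -81 -81 -81 -81 -81 -81   2   2   1   1   2   6   5   5   5
y   30        . -81 -81 -81 -81 -81 -81   2   2   1   1   5   5   5   5   5
y   25        .   . -81 -81 -81 -81 -81   0   2   2   2   6   5   5   5   5
y   20        .   . -81 -81 -81 -81 -81   0   2   2   2   5   5   6   5   6
y   15        .   0   0   0 -71 -81 -81   .   .   0   0   0   1   2   0   0
y   10        .   0   1   0 -71 -81 -81   0  28   0   0   1   0   2   1   1
y    5        .  21   2   0 -71 -81  30  34  36  31   1   0   1   2   0   1
y    0        .  22  22  15  15  21  40  39  38  38  29  14   0   0   0   1
y   -5        8  22  22  15  15  21  40  47  46  37  20  14  10  10  10   0
y  -10       14  21  20  10  15  21  36  45  45  38  20  14  10  10  10   1
y  -15        1   1   1   1   0  20  29  29  29  31  20   2   1   1   1   3
y  -20        0   0   0   0  -0 -81 -81   0   7   0   1   1   1   0   5   5
y  -25      -81 -81 -81 -81 -81 -81 -81   0   0   5   2   1   1   0   5   5
y  -30      -81 -81 -81 -81 -81 -81 -81   0   5   5   3   4   1   1   0   0
y  -35      -81 -81 -81 -81 -81 -81 -81   1   2   3   4   4   0   1   1   1
y  -40      -81 -81 -81 -81 -81 -81 -81   0   1   1   4   1   0   1   2   2
y  -45      -81 -81 -81 -81 -81 -81 -81   0   1   1   0   1   0   1   2   2
```

move_arm(moves=[[[0,0,-0.06,0,0,0,0.094],[0,0,-0.06,0,0,0,0.094],[0,0,-0.06,0,0,0,0.094],[0,0,-0.06,0,0,0,0.094]]])

```text
time: 0.6
eef_pos: [0.2334, 0.5223, 0.4425]
orientation: [0.839, 0.544, -0.009, 0.005]
ft_force: [0.5, 1.4, -0.1]
finger_gap: 0.0939
```

```bash
python3 - <<'E'
from h import *
o=get_obs();print({k:np.round(o[k],3) for k in('time','qpos','eef_pos','orientation')})
snap('scene','s2.png')
E
```

```text
{'time': np.float64(0.6), 'qpos': array([ 1.029,  0.256,  0.967, -0.   ,  1.939, -0.121]), 'eef_pos': array([0.233, 0.522, 0.442]), 'orientation': array([ 0.839,  0.544, -0.009,  0.005])}
```

View pics/s2.png

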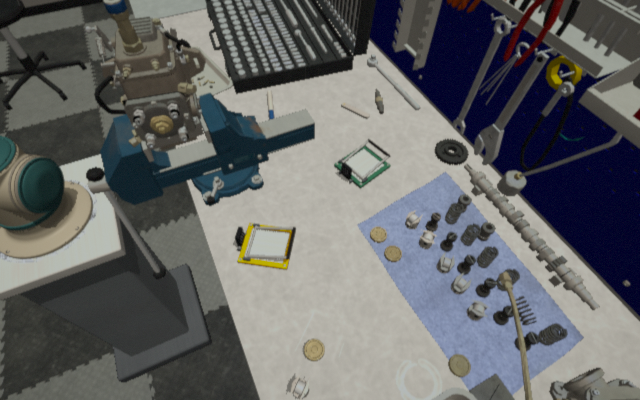

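The pump reaches about 0.47 m, so I'll climb to 0.6 m or more before swinging across it.

move_arm(moves=[[[0,0,-0.055,0,0,0.06,0.094],[0,0,-0.055,0,0,0.06,0.094],[0,0,-0.055,0,0,0,0.094],[0,0,-0.02,0,0,0,0.094]]])

```text
time: 1.15
eef_pos: [0.2327, 0.5198, 0.6138]
orientation: [0.871, 0.491, -0.007, 0.003]
ft_force: [-5.0, -7.3, 2.8]
finger_gap: 0.0942
```

```bash
cat >> h.py <<'E'
CX=np.array([-.831,.557,0]);
def rel(p,az):
    "shift and turn (tool frame) from measured pose to p, pointing down, tool x at azimuth az"
    o=get_obs();A=R.from_quat(o['orientation']);B=R.from_matrix(np.c_[[np.cos(az),np.sin(az),0],[np.sin(az),-np.cos(az),0],[0,0,-1]])
    print('t',round(o['time'],2),'pos',o['eef_pos'].round(4),'q',o['qpos'].round(3),'F',o['ft_force'].round(1),'gap',round(o['finger_gap'],4))
    print('shift',A.inv().apply(np.array(p)-o['eef_pos']).round(4),'turn',(A.inv()*B).as_rotvec().round(4))
E
python3 - <<'E'
from h import *
rel([.2334,.5223,.62],1.03)
E
```

```text
t 1.15 pos [0.2327 0.5198 0.6138] q [1.027e+00 4.370e-01 2.200e-01 1.000e-03 2.500e+00 2.000e-03] F [-5.  -7.3  2.8] gap 0.0942
shift [ 0.0024 -0.0007 -0.0062] turn [-0.0006  0.0152 -0.0039]
```

move_arm(moves=[[[0.002,0,0.04,0,0.015,0,0.094],[-0.003,0.06,0,0,0,0.105,0.094],[-0.003,0.06,0,0,0,0.105,0.094],[-0.003,0.06,0,0,0,0.105,0.094],[-0.003,0.06,0,0,0,0.105,0.094],[-0.003,0.06,0,0,0,0.105,0.094]]])

```text
time: 1.9
eef_pos: [0.4429, 0.3055, 0.5602]
orientation: [0.969, 0.245, -0.011, 0.006]
ft_force: [0.7, 0.2, -0.2]
finger_gap: 0.0933
```

```bash
python3 - <<'E'
from h import *
rel([.493,-.323,.57],-.59)
E
```

```text
t 1.9 pos [0.4429 0.3055 0.5602] q [ 0.479  0.277  0.641 -0.008  2.248 -0.021] F [ 0.7  0.2 -0.2] gap 0.0933
shift [-2.544e-01  5.770e-01 -1.000e-04] turn [0.0188 0.0187 1.0846]
```

move_arm(moves=[[[0.03,0,-0.01,0.015,0.02,0,0.094],[0.002,0.06,0,0,0,0.104,0.094],[0.002,0.06,0,0,0,0.104,0.094],[0.002,0.06,0,0,0,0.104,0.094],[0.002,0.06,0,0,0,0.104,0.094],[0.002,0.06,0,0,0,0.104,0.094],[0.002,0.06,0,0,0,0.104,0.094],[0.002,0.06,0,0,0,0.104,0.094],[0.002,0.06,0,0,0,0.104,0.094],[0.002,0.06,0,0,0,0.104,0.094]]])

```text
time: 3.15
eef_pos: [0.5271, -0.2142, 0.5541]
orientation: [0.972, -0.234, -0.013, -0.0]
ft_force: [0.4, -0.0, 0.4]
finger_gap: 0.094
```

```bash
python3 - <<'E'
from h import *
rel([.493,-.323,.25],-.59)
E
```

```text
t 3.15 pos [ 0.5271 -0.2142  0.5541] q [-0.504  0.334  0.571 -0.008  2.262 -0.036] F [ 0.4 -0.   0.4] gap 0.094
shift [0.0269 0.1108 0.3041] turn [0.0066 0.0249 0.117 ]
```

move_arm(moves=[[[0.013,0.055,0,0.006,0.025,0.06,0.094],[0.013,0.055,0.01,0,0,0.057,0.094],[0,0,0.06,0,0,0,0.094],[0,0,0.06,0,0,0,0.094],[0,0,0.06,0,0,0,0.094],[0,0,0.06,0,0,0,0.094],[0,0,0.05,0,0,0,0.094],[0,0,0,0,0,0,0.094]]])

```text
time: 4.15
eef_pos: [0.4925, -0.3332, 0.2386]
orientation: [0.955, -0.298, -0.001, -0.0]
ft_force: [-1.2, 0.3, 0.8]
finger_gap: 0.0942
```

```bash
python3 - <<'E'
from h import *
rel([.493,-.323,.15],-.59)
c=snap('wrist','w1.png');P=cloud(c);h=cv2.cvtColor(c['color'],cv2.COLOR_RGB2HSV)
print(c['world_from_camera'].round(3).tolist())
m=(h[...,0]>=18)&(h[...,0]<=36)&(h[...,1]>120)&(h[...,2]>60)
v,u=np.nonzero(m);q=onplane(c,np.c_[u,v],.01)[:,:2]*1000
s=np.linalg.norm(q-[447,-292],axis=1)<85
print(cv2.minAreaRect(q[s].astype(np.float32)))
x=(P-[.4475,-.2925,0])@CX; y=(P-[.4475,-.2925,0])@[-.557,-.831,0]
b=(abs(y)<.02)&(abs(x+.055)<.02)&(P[...,2]>.03)&(P[...,2]<.06)
print('bar',b.sum(),P[b].mean(0),np.median(x[b]),x[b].min(),x[b].max(),P[b][:,2].max())
E
```

```text
t 4.15 pos [ 0.4925 -0.3332  0.2386] q [-7.110e-01  2.920e-01  1.401e+00 -1.000e-03  1.452e+00 -1.060e-01] F [-1.2  0.3  0.8] gap 0.0942
shift [-0.0051 -0.0087  0.0886] turn [ 0.0003  0.0031 -0.0154]
[[0.823, -0.547, -0.153, 0.537], [-0.568, -0.794, -0.218, -0.27], [-0.002, 0.266, -0.964, 0.419], [0.0, 0.0, 0.0, 1.0]]
((448.1360168457031, -292.30682373046875), (97.94722747802734, 110.15543365478516), 55.406246185302734)
bar 173 [ 0.49553169 -0.32460733  0.03740453] -0.05747017022142579 -0.061486636308002704 -0.05399455070753841 0.04077302864317511
```

View pics/w1.png

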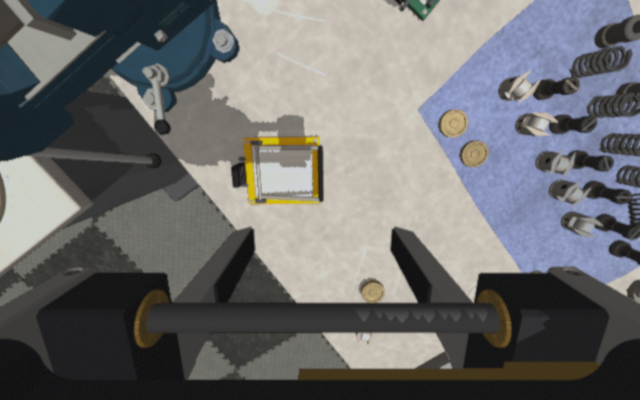

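move_arm(moves=[[[-0.003,-0.008,0.055,0,0.003,-0.015,0.094],[0,0,0.055,0,0,0,0.06],[0,0,0.05,0,0,0,0.05],[0,0,0.02,0,0,0,0.05],[0,0,0,0,0,0,0.05]]], squeeze=8)

```text
time: 4.82
eef_pos: [0.5114, -0.3384, 0.0741]
orientation: [0.957, -0.29, 0.019, 0.008]
ft_force: [-0.3, 0.5, -0.2]
finger_gap: 0.0574
```

```bash
python3 - <<'E'
from h import *
rel([.4945,-.324,.020],-.59)
E
```

```text
t 4.83 pos [ 0.5114 -0.3384  0.0741] q [-0.698  0.408  1.651 -0.     1.042 -0.108] F [-0.3  0.5 -0.2] gap 0.0574
shift [-0.0242 -0.0028  0.0531] turn [ 0.0045 -0.0404  0.0004]
```

move_arm(moves=[[[-0.012,-0.0015,0,0.002,-0.02,0,0.05],[-0.012,-0.0015,0,0.002,-0.02,0,0.05],[0,0,0,0,0,0,0.05],[0,0,0.015,0,0,0,0.05],[0,0,0.012,0,0,0,0.05],[0,0,0,0,0,0,0.05]]])

```text
time: 5.58
eef_pos: [0.4958, -0.3247, 0.0511]
orientation: [0.957, -0.29, 0.004, 0.002]
ft_force: [-0.3, 0.1, 0.6]
finger_gap: 0.05
```

```bash
python3 - <<'E'
from h import *
rel([.4945,-.324,.020],-.59)
E
```

```text
t 5.58 pos [ 0.4958 -0.3247  0.0511] q [-6.970e-01  4.200e-01  1.698e+00 -1.000e-03  1.015e+00 -1.070e-01] F [-0.3  0.1  0.6] gap 0.05
shift [-0.0018  0.0001  0.0311] turn [ 0.0015 -0.0092  0.0005]
```

move_arm(moves=[[[-0.002,0,0.01,0.001,-0.009,0,0.05],[0,0,0.01,0,0,0,0.05],[0,0,0.009,0,0,0,0.05],[0,0,0.001,0,0,0,0.05],[0,0,0,0,0,0,0.03],[0,0,0,0,0,0,0.015]]])

```text
time: 6.32
eef_pos: [0.4941, -0.3236, 0.0182]
orientation: [0.957, -0.291, -0.001, -0.0]
ft_force: [0.3, -0.0, -0.5]
finger_gap: 0.0335
```

```bash
python3 - <<'E'
from h import *
rel([.4945,-.324,.020],-.59)
snap('wrist','w2.png')
E
```

```text
t 6.33 pos [ 0.4941 -0.3236  0.0182] q [-6.97e-01  4.58e-01  1.73e+00 -1.00e-03  9.55e-01 -1.07e-01] F [ 0.3 -0.  -0.5] gap 0.0335
shift [ 0.0005  0.0001 -0.0018] turn [0.0003 0.0014 0.0005]
```

View pics/w2.png

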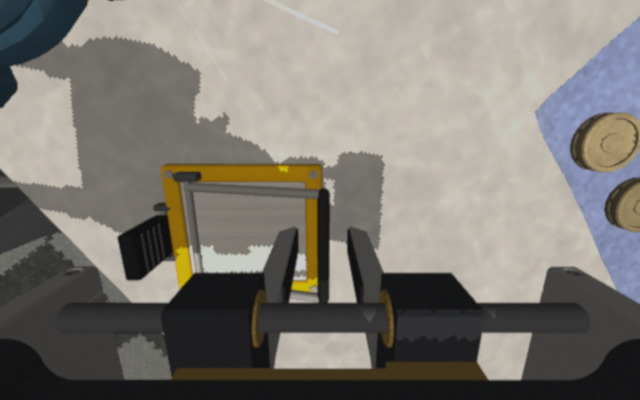

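The fingers (about (283,250) and (360,250)) straddle the black foot bar at (323,240). I'll close them.

move_arm(moves=[[[0,0,0,0,0,0,0],[0,0,0,0,0,0,0],[0,0,0,0,0,0,0],[0,0,0,0,0,0,0]]], squeeze=10)

```text
time: 6.88
eef_pos: [0.4945, -0.3239, 0.0189]
orientation: [0.957, -0.291, -0.0, 0.0]
ft_force: [-0.2, -0.5, -1.2]
finger_gap: 0.0078
```

move_arm(moves=[[[-0.0014,0,-0.0049,0,0,0,0],[-0.0016,0,-0.0049,0,0,0,0],[-0.0019,0,-0.0048,0,0,0,0],[-0.0021,0,-0.0047,0,0,0,0],[-0.0024,0,-0.0045,0,0,0,0],[-0.0026,0,-0.0044,0,0,0,0],[0,0,0,0,0,0,0]]])

```text
time: 7.75
eef_pos: [0.4845, -0.3172, 0.0496]
orientation: [0.957, -0.291, 0.001, 0.001]
ft_force: [0.1, 0.1, -0.2]
finger_gap: 0.0075
```

```bash
cat >> h.py <<'E'
def leg():
    g=get_obs()['eef_pos']+[0,0,.019]-[.4184,-.273,.014]
    xx=-g@CX; print('pin->bar r',np.hypot(xx,g[2]).round(4),'leg',(np.arctan2(g[2],xx)-.239).round(3),'horiz',xx.round(4),'z',g[2].round(4))
E
python3 - <<'E'
from h import *
leg();rel([.4945,-.324,.020],-.59)
E
```

```text
pin->bar r 0.0965 leg 0.363 horiz 0.0795 z 0.0546
t 7.75 pos [ 0.4845 -0.3172  0.0496] q [-0.7    0.407  1.724 -0.     1.008 -0.11 ] F [ 0.1  0.1 -0.2] gap 0.0075
shift [0.012  0.0001 0.0297] turn [ 0.0005 -0.0024  0.0003]
```

move_arm(moves=[[[-0.0032,0,-0.0042,0,0,0,0],[-0.0033,0,-0.0041,0,0,0,0],[-0.0034,0,-0.0039,0,0,0,0],[0,0,0,0,0,0,0]]])

```text
time: 8.25
eef_pos: [0.4761, -0.3116, 0.0627]
orientation: [0.957, -0.291, 0.002, 0.001]
ft_force: [-0.0, -0.1, -1.8]
finger_gap: 0.0077
```

```bash
python3 - <<'E'
from h import *
leg();rel([.4945,-.324,.020],-.59)
E
```

```text
pin->bar r 0.097 leg 0.534 horiz 0.0694 z 0.0677
t 8.25 pos [ 0.4761 -0.3116  0.0627] q [-0.702  0.38   1.732 -0.     1.026 -0.112] F [-0.  -0.1 -1.8] gap 0.0077
shift [0.0221 0.0001 0.0428] turn [ 0.0005 -0.0035  0.0003]
```

move_arm(moves=[[[-0.002,0,-0.0025,0,0,0,0],[0,0,0,0,0,0,0]]])

```text
time: 8.5
eef_pos: [0.4738, -0.31, 0.0649]
orientation: [0.957, -0.291, 0.001, 0.001]
ft_force: [1.3, -0.3, -2.0]
finger_gap: 0.0075
```

move_arm(moves=[[[-0.002,0,-0.0025,0,0,0,0],[0,0,0,0,0,0,0]]])

```text
time: 8.75
eef_pos: [0.4718, -0.3087, 0.0673]
orientation: [0.957, -0.291, 0.001, 0.0]
ft_force: [0.1, -1.1, -1.7]
finger_gap: 0.0073
```

```bash
python3 - <<'E'
from h import *
leg()
c=snap('scene','s3.png');cv2.imwrite('pics/s3c.png',cv2.resize(c['color'][170:320,180:380,::-1],(800,600),interpolation=cv2.INTER_CUBIC))
E
```

```text
pin->bar r 0.0967 leg 0.605 horiz 0.0642 z 0.0723
```

View pics/s3c.png

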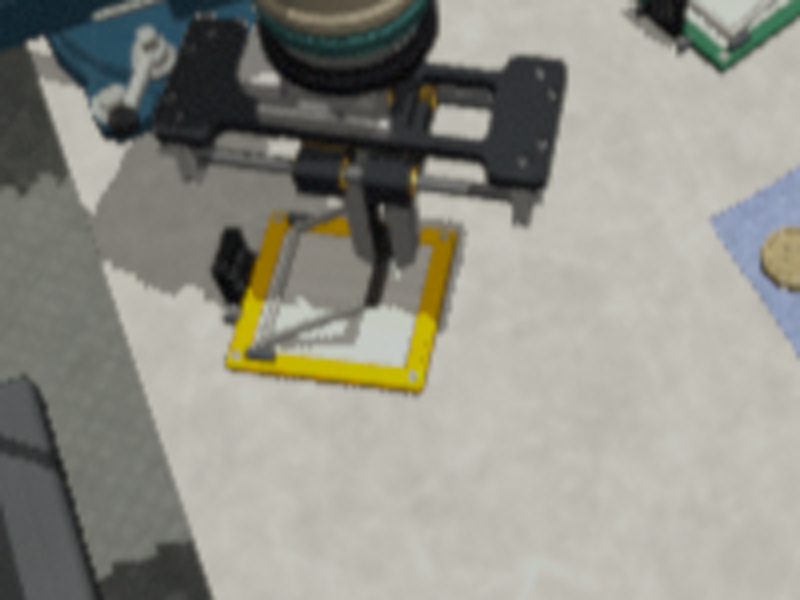

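```bash
python3 - <<'E'
from h import *
c=dict(np.load('pics/s3.png.npz'));P=cloud(c);h=cv2.cvtColor(c['color'],cv2.COLOR_RGB2HSV)
m=(h[...,0]>=18)&(h[...,0]<=36)&(h[...,1]>120)&(h[...,2]>60);m[:210]=0;m[280:]=0;m[:,:225]=0;m[:,310:]=0
D=P-[.4475,-.2925,0];x=D@CX
for a in np.arange(-.07,.07,.02):
    s=m&(abs(x-a)<.01);print(round(a,2),s.sum(),np.median(P[s][:,2]).round(4) if s.any() else '')
E
```

```text
-0.07 0 
-0.05 224 0.0169
-0.03 71 0.0156
-0.01 51 0.0144
0.01 70 0.0133
0.03 51 0.0123
0.05 207 0.0114
0.07 0
```

move_arm(moves=[[[0.0015,0,0.002,0,0,0,0],[0.0012,0,0.0018,0,0,0,0],[0,0,0,0,0,0,0],[0,0,0,0,0,0,0.03],[0,0,0,0,0,0,0.03],[0,0,-0.02,0,0,0,0.03],[0,0,-0.04,0,0,0,0.04],[0,0,-0.05,0,0,0,0.05],[0,0,-0.03,0,0,0,0.05],[0,0,0,0,0,0,0.05]]])

```text
time: 10.05
eef_pos: [0.4725, -0.3091, 0.2067]
orientation: [0.957, -0.291, -0.002, -0.0]
ft_force: [-0.0, -1.0, 0.5]
finger_gap: 0.0501
```

```bash
python3 - <<'E'
from h import *
c=snap('scene','s4.png')
P=cloud(c);h=cv2.cvtColor(c['color'],cv2.COLOR_RGB2HSV)
m=(h[...,0]>=18)&(h[...,0]<=36)&(h[...,1]>120)&(h[...,2]>60);m[:205]=0;m[285:]=0;m[:,:225]=0;m[:,310:]=0
v,u=np.nonzero(m);r=cv2.minAreaRect((onplane(c,np.c_[u,v],.01)[:,:2]*1000).astype(np.float32));print(r)
D=P-[.4475,-.2925,0];x=D@CX;y=D@[-.557,-.831,0]
for a in (-.05,0,.05):
    s=m&(abs(x-a)<.01);print(a,np.median(P[s][:,2]).round(4))
t=(abs(x-.06)<.02)&(abs(y)<.03)&(P[...,2]>.03)&(P[...,2]<.055)
w=P[t];print('tab',t.sum(),w.mean(0),w.max(0)[2],cv2.minAreaRect((w[:,:2]*1000).astype(np.float32)))
b=(abs(x+.03)<.025)&(abs(y)<.045)&(P[...,2]>.06)&(P[...,2]<.1)
w=P[b];print('bar',b.sum(),w.mean(0).round(4),w.min(0).round(3),w.max(0).round(3),'x',np.median(x[b]).round(4))
rel([.399,-.2605,.17],-.59)
cv2.imwrite('pics/s4c.png',cv2.resize(c['color'][170:320,180:380,::-1],(800,600),interpolation=cv2.INTER_CUBIC))
E
```

```text
((445.09649658203125, -292.188232421875), (101.14753723144531, 111.62925720214844), 56.22224807739258)
-0.05 0.011
0 0.0107
0.05 0.0114
tab 104 [ 0.39785651 -0.26126627  0.04386017] 0.051535808674481154 ((398.438720703125, -258.52642822265625), (30.859413146972656, 10.290632247924805), 54.99950408935547)
bar 175 [ 0.4725 -0.3106  0.0761] [ 0.437 -0.345  0.06 ] [ 0.5   -0.267  0.082] x -0.0332
t 10.1 pos [ 0.4717 -0.3084  0.2052] q [-7.020e-01  2.630e-01  1.524e+00 -1.000e-03  1.361e+00 -1.120e-01] F [-0.6 -0.7 -0.4] gap 0.05
shift [-0.0868  0.0006  0.0358] turn [-0.      0.0068  0.0004]
```

View pics/s4c.png

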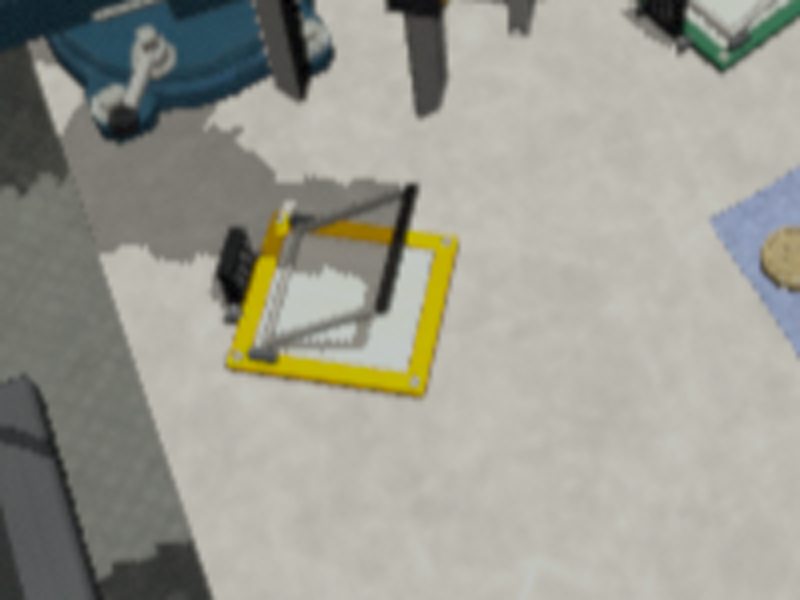

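The leg is at its stop: the bar centre is at about 78 mm and x = -33 mm, against 78 and -32.5 expected. The chart lies flat again, so next is the tab.

move_arm(moves=[[[-0.03,0,0,0,0.007,0,0.05],[-0.03,0,0,0,0,0,0.045],[-0.026,0,0.01,0,0,0,0.036],[0,0,0.03,0,0,0,0.032],[0,0,0.03,0,0,0,0.032],[0,0,0.03,0,0,0,0.032],[0,0,0,0,0,0,0.032]]], squeeze=25)

```text
time: 10.98
eef_pos: [0.3887, -0.2513, 0.09]
orientation: [0.957, -0.291, -0.011, -0.005]
ft_force: [-0.7, -0.2, -0.2]
finger_gap: 0.0319
```

```bash
python3 - <<'E'
from h import *
rel([.3985,-.2598,.021],-.59)
E
```

```text
t 10.97 pos [ 0.3887 -0.2513  0.09  ] q [-7.240e-01  2.230e-01  1.896e+00 -1.000e-03  1.048e+00 -1.340e-01] F [-0.7 -0.2 -0.2] gap 0.0319
shift [0.0146 0.0018 0.0686] turn [-0.0028  0.0242  0.0003]
```

move_arm(moves=[[[0.013,0.0015,0.01,-0.003,0.024,0,0.032],[0,0,0.012,0,0,0,0.032],[0,0,0.012,0,0,0,0.032],[0,0,0,0,0,0,0.032]]])

```text
time: 11.48
eef_pos: [0.3979, -0.2591, 0.0542]
orientation: [0.957, -0.291, -0.001, -0.0]
ft_force: [0.3, -0.7, 0.7]
finger_gap: 0.0321
```

```bash
python3 - <<'E'
from h import *
rel([.3985,-.2598,.021],-.59)
snap('wrist','w3.png')
E
```

```text
t 11.47 pos [ 0.3979 -0.2591  0.0542] q [-0.724  0.27   1.938 -0.     0.935 -0.134] F [ 0.3 -0.7  0.7] gap 0.0321
shift [0.0009 0.0003 0.0332] turn [-0.0001  0.002   0.0004]
```

View pics/w3.png

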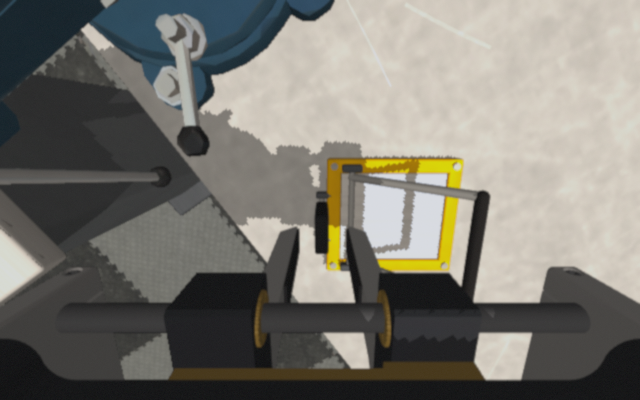

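The tab, at (321,230), is centred between the fingers. I'll descend and close.

move_arm(moves=[[[0.001,0,0.011,0,0.002,0,0.032],[0,0,0.011,0,0,0,0.032],[0,0,0.009,0,0,0,0.032],[0,0,0,0,0,0,0.02],[0,0,0,0,0,0,0.008],[0,0,0,0,0,0,0],[0,0,0,0,0,0,0]]], squeeze=25)

```text
time: 12.4
eef_pos: [0.399, -0.2599, 0.022]
orientation: [0.957, -0.291, 0.0, 0.0]
ft_force: [-0.2, 0.6, -2.6]
finger_gap: 0.0098
```

move_arm(moves=[[[0.001,0,-0.008,0,0,0,0],[0.002,0,-0.008,0,0,0,0],[0.002,0,-0.008,0,0,0,0],[0.003,0,-0.008,0,0,0,0],[0.003,0,-0.008,0,0,0,0],[0.004,0,-0.008,0,0,0,0],[0.004,0,-0.008,0,0,0,0],[0.004,0,-0.008,0,0,0,0],[0.004,0,-0.008,0,0,0,0],[0.004,0,-0.008,0,0,0,0],[0.004,0,-0.008,0,0,0,0],[0.004,0,-0.008,0,0,0,0],[0.004,0,-0.008,0,0,0,0],[0.003,0,-0.008,0,0,0,0],[0.002,0,-0.008,0,0,0,0],[0,0,-0.006,0,0,0,0],[0,0,0,0,0,0,0],[0,0,0,0,0,0,0]]])

```text
time: 14.65
eef_pos: [0.4413, -0.2881, 0.1566]
orientation: [0.957, -0.291, 0.0, 0.0]
ft_force: [-0.9, -0.1, -3.8]
finger_gap: 0.0096
```

```bash
python3 - <<'E'
from h import *
rel([.44,-.29,.15],-.59)
c=snap('scene','s5.png');cv2.imwrite('pics/s5c.png',cv2.resize(c['color'][120:300,180:420,::-1],(800,600),interpolation=cv2.INTER_CUBIC))
E
```

```text
t 14.65 pos [ 0.4413 -0.2881  0.1566] q [-0.71   0.237  1.686  0.     1.218 -0.121] F [-0.9 -0.1 -3.8] gap 0.0096
shift [-0.0001  0.0023  0.0066] turn [ 0.     -0.0007  0.0005]
```

View pics/s5c.png

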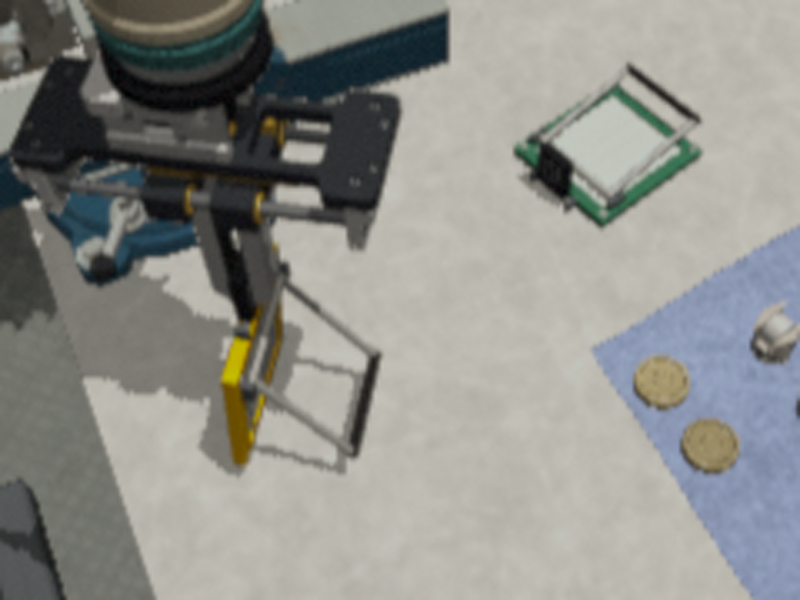

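The chart hangs upright and free with its leg out at (365,405). I'll lower it gently, moving back as it touches down.

move_arm(moves=[[[0,0,0.008,0,0,0,0],[0,0,0.008,0,0,0,0],[0,0,0.005,0,0,0,0],[0,0,0,0,0,0,0],[0,0,0,0,0,0,0],[0.002,0,0.002,0,0,0,0],[0.002,0,0.002,0,0,0,0],[0,0,0,0,0,0,0]]])

```text
time: 15.7
eef_pos: [0.4449, -0.2904, 0.1294]
orientation: [0.957, -0.291, 0.0, -0.0]
ft_force: [-0.1, -1.1, -3.4]
finger_gap: 0.0097
```

move_arm(moves=[[[0.003,0,0.001,0,0,0,0],[0.003,0,0.001,0,0,0,0],[0,0,0,0,0,0,0]]])

```text
time: 16.08
eef_pos: [0.4512, -0.2947, 0.1284]
orientation: [0.957, -0.291, 0.001, 0.0]
ft_force: [0.9, 1.0, -2.8]
finger_gap: 0.0098
```

move_arm(moves=[[[0.003,0,0.001,0,0,0,0],[0.003,0,0.001,0,0,0,0],[0.003,0,0.001,0,0,0,0],[0,0,0,0,0,0,0]]])

```text
time: 16.58
eef_pos: [0.4549, -0.2971, 0.1281]
orientation: [0.957, -0.29, -0.003, -0.001]
ft_force: [0.9, 0.4, -3.8]
finger_gap: 0.0097
```

```bash
cat >> h.py <<'E'
def tilt(f):
    c=snap('scene',f);P=cloud(c);h=cv2.cvtColor(c['color'],cv2.COLOR_RGB2HSV)
    m=(h[...,0]>=18)&(h[...,0]<=36)&(h[...,1]>120)&(h[...,2]>50)&(abs(P[...,0]-.43)<.1)&(abs(P[...,1]+.29)<.1)&(P[...,2]<.15)
    Q=P[m];s=-(Q-[.4475,-.2925,0])@CX
    print(len(Q),'z range',np.percentile(Q[:,2],[1,99]).round(4))
    for a in np.arange(0,.12,.015):
        k=abs(Q[:,2]-a)<.0075
        if k.sum()>3:print('z',a.round(3),k.sum(),'back-dir min/med/max',np.percentile(s[k],[3,50,97]).round(4))
    b=(h[...,2]<60)&(abs(P[...,0]-.48)<.08)&(abs(P[...,1]+.31)<.08)&(P[...,2]<.03)&(P[...,2]>.003);print('dark low',b.sum(),P[b].mean(0).round(4) if b.any() else '',P[b].max(0).round(4) if b.any() else '')
    return c
E
python3 - <<'E'
from h import *
rel([.44,-.29,.15],-.59);tilt('s6.png')
E
```

```text
t 16.57 pos [ 0.4549 -0.2971  0.1281] q [-7.06e-01  2.88e-01  1.69e+00 -1.00e-03  1.17e+00 -1.16e-01] F [ 0.9  0.4 -3.8] gap 0.0097
shift [-0.0165  0.0024 -0.0218] turn [0.0004 0.0062 0.001 ]
192 z range [0.0113 0.1152]
z 0.015 21 back-dir min/med/max [-0.0196 -0.0127 -0.0099]
z 0.03 13 back-dir min/med/max [-0.0158 -0.0114 -0.0079]
z 0.045 15 back-dir min/med/max [-0.0136 -0.0075 -0.0037]
z 0.06 16 back-dir min/med/max [-0.0095 -0.0051  0.0004]
z 0.075 14 back-dir min/med/max [-0.0053 -0.0009  0.0039]
z 0.09 19 back-dir min/med/max [-0.003  0.002  0.008]
z 0.105 89 back-dir min/med/max [0.0017 0.0068 0.0111]
dark low 50 [ 0.4928 -0.3231  0.0096] [ 0.512  -0.297   0.0127]
```

move_arm(moves=[[[0.003,0,0.0015,0,0.006,0,0],[0.002,0,0.0015,0,0,0,0],[0,0,0,0,0,0,0]]])

```text
time: 17.0
eef_pos: [0.4565, -0.2982, 0.1278]
orientation: [0.957, -0.29, -0.003, -0.0]
ft_force: [-0.2, -0.2, -3.8]
finger_gap: 0.0097
```

```bash
python3 - <<'E'
from h import *
rel([.44,-.29,.15],-.59);tilt('s7.png');print(get_obs()['ft_force'])
E
```

```text
t 17.0 pos [ 0.4565 -0.2982  0.1278] q [-0.705  0.29   1.687 -0.002  1.169 -0.116] F [-0.2 -0.2 -3.8] gap 0.0097
shift [-0.0184  0.0024 -0.0221] turn [0.0008 0.0054 0.0014]
183 z range [0.0088 0.1126]
z 0.015 16 back-dir min/med/max [-0.0176 -0.0131 -0.0098]
z 0.03 14 back-dir min/med/max [-0.0153 -0.0099 -0.0058]
z 0.045 12 back-dir min/med/max [-0.0115 -0.0064 -0.0025]
z 0.06 16 back-dir min/med/max [-0.0067 -0.0019  0.0022]
z 0.075 14 back-dir min/med/max [-0.0048  0.0008  0.0055]
z 0.09 18 back-dir min/med/max [-0.0013  0.0043  0.0088]
z 0.105 90 back-dir min/med/max [0.0037 0.0087 0.0131]
dark low 48 [ 0.4938 -0.3243  0.0095] [ 0.5116 -0.2981  0.012 ]
[-1.41340231  1.50385473  4.21626672]
```

move_arm(moves=[[[0.001,0,0.002,0,0,0,0],[0,0,0,0,0,0,0],[0,0,0,0,0,0,0]]])

```text
time: 17.42
eef_pos: [0.457, -0.2986, 0.1276]
orientation: [0.957, -0.29, -0.003, -0.0]
ft_force: [-1.1, 1.6, 1.5]
finger_gap: 0.0094
```

```bash
python3 - <<'E'
from h import *
rel([.44,-.29,.15],-.59);c=tilt('s8.png');print(get_obs()['ft_force'])
cv2.imwrite('pics/s8c.png',cv2.resize(c['color'][150:300,180:380,::-1],(800,600),interpolation=cv2.INTER_CUBIC))
E
```

```text
t 17.43 pos [ 0.457  -0.2986  0.1276] q [-0.705  0.291  1.686 -0.002  1.17  -0.116] F [-1.1  1.6  1.5] gap 0.0094
shift [-0.019   0.0023 -0.0222] turn [0.0011 0.0058 0.0016]
180 z range [0.0094 0.1154]
z 0.015 15 back-dir min/med/max [-0.0177 -0.0123 -0.0092]
z 0.03 13 back-dir min/med/max [-0.0135 -0.0089 -0.0042]
z 0.045 12 back-dir min/med/max [-0.011  -0.0061 -0.0005]
z 0.06 17 back-dir min/med/max [-0.0073 -0.0023  0.0022]
z 0.075 15 back-dir min/med/max [-0.0032  0.0008  0.0062]
z 0.09 16 back-dir min/med/max [0.0012 0.0054 0.011 ]
z 0.105 86 back-dir min/med/max [0.0043 0.0092 0.0136]
dark low 49 [ 0.4937 -0.3252  0.0092] [ 0.5118 -0.2967  0.0117]
[-0.440656    0.6123828   2.23398956]
```

View pics/s8c.png

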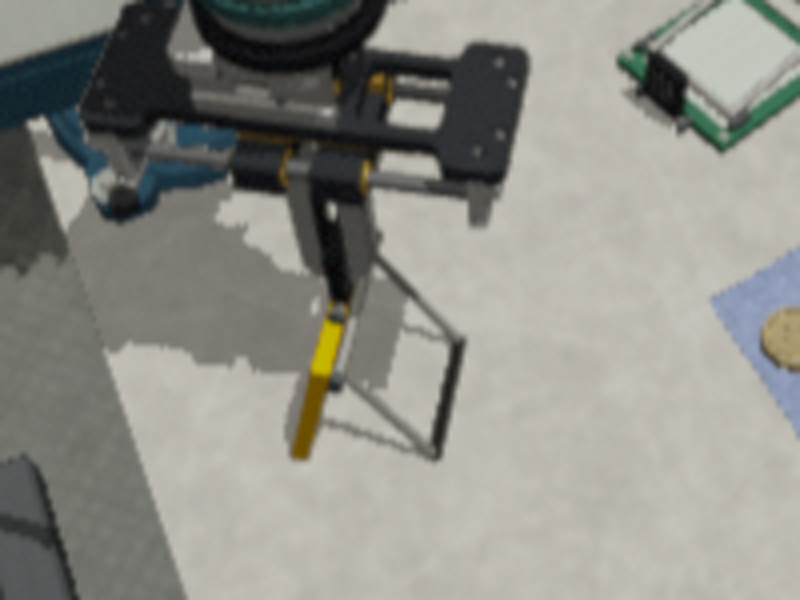

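The chart is standing: lean is about 14°, the foot bar is on the worktop at (450,400), and the force reading now points up. I'll release and rise.

move_arm(moves=[[[0,0,0,0,0,0,0.016],[0,0,0,0,0,0,0.03],[0,0,0,0,0,0,0.036],[0,0,-0.01,0,0,0,0.036],[0,0,-0.02,0,0,0,0.036],[0,0,-0.04,0,0,0,0.036],[0,0,-0.05,0,0,0,0.036],[0,0,-0.05,0,0,0,0.036],[0,0,0,0,0,0,0.036],[0,0,0,0,0,0,0.036]]])

```text
time: 18.73
eef_pos: [0.459, -0.2999, 0.3046]
orientation: [0.957, -0.29, -0.001, 0.0]
ft_force: [-0.3, -0.1, -0.2]
finger_gap: 0.0359
```

```bash
python3 - <<'E'
from h import *
rel([.44,-.29,.15],-.59);c=tilt('s9.png');print(get_obs()['ft_force'])
cv2.imwrite('pics/s9c.png',cv2.resize(c['color'][120:300,180:420,::-1],(800,600),interpolation=cv2.INTER_CUBIC))
E
```

```text
t 18.73 pos [ 0.459  -0.2999  0.3046] q [-7.050e-01  1.970e-01  1.372e+00 -1.000e-03  1.574e+00 -1.160e-01] F [-0.3 -0.1 -0.2] gap 0.0359
shift [-0.0211  0.0021  0.1546] turn [0.0013 0.0012 0.0014]
215 z range [0.0051 0.1459]
z 0.0 4 back-dir min/med/max [-0.0241 -0.0155 -0.0124]
z 0.015 14 back-dir min/med/max [-0.0176 -0.013  -0.0094]
z 0.03 12 back-dir min/med/max [-0.0134 -0.0095 -0.0044]
z 0.045 15 back-dir min/med/max [-0.0103 -0.0058 -0.0011]
z 0.06 14 back-dir min/med/max [-0.0069 -0.0024  0.0026]
z 0.075 14 back-dir min/med/max [-0.003   0.0014  0.0057]
z 0.09 19 back-dir min/med/max [0.0001 0.0056 0.0114]
z 0.105 113 back-dir min/med/max [0.0037 0.0095 0.0136]
dark low 48 [ 0.4937 -0.325   0.0091] [ 0.5116 -0.2985  0.0116]
[ 0.02482404  0.25081616 -0.19577922]
```

View pics/s9c.png

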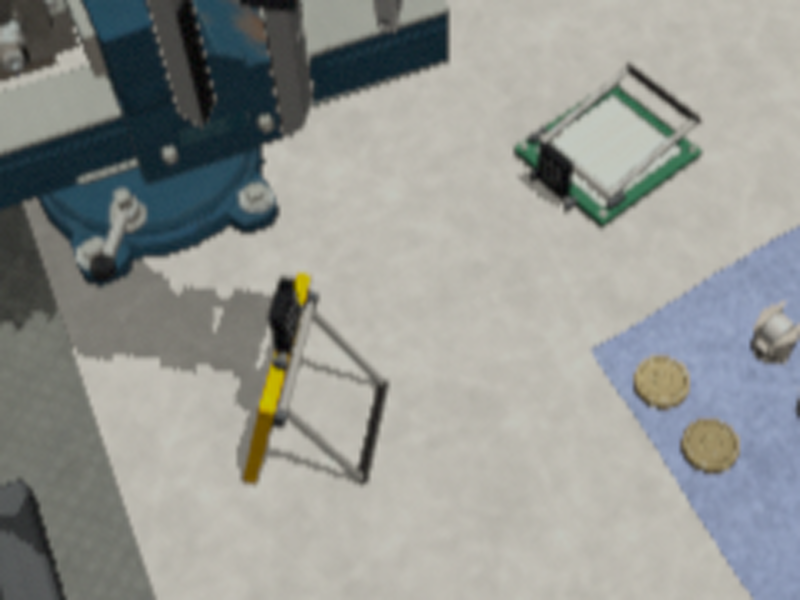

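The chart stands by itself with the gripper clear, and the green chart hasn't moved.

```bash
python3 -c "
from cell import *
print(job_done())"
```

```text
the job is handed in; nothing more can be done
None
```

The yellow chart now stands upright on its bottom edge and its opened leg, and I handed the job in at about 18.7 s of the 54 s allowed.

**What I did**
- I swung the arm over the pump at about 0.56 m, then pinched the foot bar and led it up its arc to the stop.
- At the stop the chart's bottom edge lifted by about 0.055 rad, so I let the chart back down before letting go of the bar.
- I lifted the chart by its tab until it hung free. I then set it down while moving it towards its back, so that it leaned onto the leg.

**Last checks**
- **Leg:** before the lift, the foot bar was about 78 mm up and 33 mm from the chart's origin, against 78 and 32.5 mm expected at the stop.
- **Standing:** after release the chart leans about 14° and the foot bar is down. The top of the bar read about 11.6 mm instead of 8 mm; earlier readings of known heights also came out 1–3 mm high, so I put this down to calibration.
- **Clear of the chart:** the gripper is about 0.19 m above the top of the chart, and the wrist force is near zero.
- **Green chart:** it looked unmoved in the pictures; I did not measure it again.

**What disagreed**
- The arc radius measured 96–97 mm instead of 93, from a few millimetres of error in the estimated pin position or a small shift of the chart.
- At touchdown the vertical force jumped between -3.8 and +4.2 N, so I judged contact mainly from the camera.
- Early in the raise, joint 3 read 0.220, right at its lower limit of 0.22. I lowered the arm at once, but the rounded reading cannot show whether it passed the limit.

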